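Zero the peak pointer, then key the test stand and hold it on

ROBOT

A 7-joint arm with a two-finger parallel gripper is mounted at the origin on the work surface. World frame = base frame: x ahead of the robot, y to its left, z up, the work surface at z = 0. Lengths are in mm, angles in rad, forces in N, time in s.
With the tool pointing down it reaches from about 400 to 850 mm from the base axis. Payload 4.5 kg.
Tool frame: the origin (TCP) lies between the finger pads; the fingertips stand 19 mm ahead of it and the grasp point (between the pads) is the TCP; z points along the fingers, y is the direction in which the jaws open and shut (so a half turn about z gives the same grasp; the last joint's range is limited). The gripper opens to 85 mm and grips with 20 to 120 N. Pads are 22 mm wide; open, the fingers measure 114 mm over their backs; the gripper's body (76 mm by 85 mm) begins 54 mm behind the grasp point. The pads swing forward as they close: fully open they stand 13 mm farther back than shut.
Start: joints at [-1.128, 0.689, -0.195, 1.565, 0.157, 0.902, -0.215], TCP at [248.426, 573.53, 250.317] pointing down, gripper open.
Joint ranges: [-3.01, 3.01], [-0.46, 2.08], [-1.47, 1.51], [0.13, 2.56], [-1, 4.14], [0.04, 2.09], [-2.66, 2.66]. Speed limits (rad/s): [2.57, 2.57, 3.14, 3.14, 3.14, 3.14, 3.14].

INTERFACE

Orientations are given as a unit quaternion [x, y, z, w].
In Python, from cell import read_state, snapshot, calibration, job_done, regions_of, pinpoint gives the robot as it stands. The module is installed in compiled form; this text tells all that it offers.
- The arm moves only by the tool move_arm, never from a script. Its argument "targets" is a list of rows, each a list of 7 numbers: the opening, from 0 (shut) to 1 (fully open), then the shift along the tool's x, y, z in m, then the turn, a rotation vector about the tool's x, y, z in rad. A call has exactly 10 rows; each row shifts and turns the commanded pose from where the row before left it, along the tool's axes as they then stand; what a row does not reach is not made up. A row lasts 1/8 s, in which the tool goes at most 62.5 mm and 10.7 degrees, less where a joint would pass 70% of its speed; a pose out of reach is approached as far as the arm can. A call with a gripper value outside its range is refused whole. The fingers move at their own pace and stop on an object; "force" is the grip in N (left out, the last holds). Time passes only in rows, so rows that do not move let the fingers close, or fill a call up. It gives the time, the measured TCP pose, the force and the opening at its end, in the units of the state.
- read_state(): the state, without advancing time (a new reading comes with each control period).
- snapshot(name): name is "scene" or "side" or "wrist"; returns the picture (420x560x3 uint8, blue, green, red); there is no depth.
- calibration(name): a dict with "K" (3x3 intrinsics, pixels), "distortion" ([k1, k2, p1, p2, k3] as OpenCV has them; the pictures are not rectified), "R" (3x3) and "t" (3): a world point X has camera coordinates R X + t; the wrist camera has in their place "mount" (4x4, takes a point from camera to tool coordinates, whose origin is the TCP and whose axes are the flange's). Camera axes: x right, y down, z forward; pixel columns grow to the right and rows downward; lengths in mm; the calibration is good to about 2 mm. A picture is of the moment at which its call begins: read the wrist's pose just before it. calibration takes no time and is no camera call.
- job_done(): hands the job in, once; it reports no verdict.
Trained networks look in the newest picture that a camera, given by its name, has taken for a name from the list of things; names that differ only in an ending like _2 or _b are one class to them, and where a whole thing is asked for, a point or a joint stands for the part that bears it (a point fixed in the world has none). Each returns a list of dicts, best first, with "p" (0 to 1); they miss things now and then, are a little off and sometimes report something else, mostly with a low value. They report only what shows in the picture. A call takes as long as a camera call. They do not tell look-alikes from the thing itself.
- regions_of(camera, label): "region" (420x560 bool, what is visible of it) and "box" ([centre column, centre row, width, height] in pixels, round what is visible of it).
- pinpoint(camera, label): "position" ([column, row] in pixels: a listed point, or the origin of a listed thing).
The state is a dict: "time": time; "joints": joint angles; "dq": joint speeds; "joint_efforts": joint torques, N m; "position": TCP position; "tool_rot": TCP orientation; "ft_force": force on the tool from outside, world axes, zero at the start; "torque": the same for the moment, N m; "finger_gap": finger opening in mm.
Only numpy, scipy, OpenCV 4.12 (cv2) and the standard library are available. Lean on these libraries where they do the work, as an engineer would, in place of code of your own. Each camera call takes 0.05 s, during which the arm holds its last target.

TASK

Get the regulator test stand ready: first turn the gauge's red reset knob counterclockwise until the peak pointer is back on its zero stop, then take the yellow-handled key from its holder and push it fully home into the key switch, past its sticky pins. Only then turn the key clockwise about a quarter turn to its stop and keep holding it turned against the spring: finish still gripping the key, do not let go. Leave the other parts on the bench where they lie.

Things in the scene. Friction and masses are not known exactly. Their poses are not given: they have to be found in the camera images.
- stand: blue regulator test stand fixed to the bench, a box 140 (x) by 260 (y) by 75 mm high; origin at the centre of its underside. On its flat top: a white round gauge (104 mm across, 8 mm high) centred 65 mm along its +y, and the key switch centred 65 mm along its -y, with a steel collar 54 mm across, 5 mm high, its opening 32 mm across, around the brass plug
- peak_grip (a point): point to grip the red reset knob in the middle of the gauge: on its vertical axis, about half-way up its bar grip, 28 mm above the gauge face. The bar is 36 mm long (along x), 11 mm thick (along y) and reaches from 16 mm below to 12 mm above this point. The axes turn with the knob; the red peak pointer under the bar points along +x
- peak (a joint): angle of the reset knob and peak pointer in rad: 0 at the zero stop, growing as it is turned clockwise seen from above; it starts at 0.6 to 1.3, so it is turned back counterclockwise. Stiff by about 0.03 N m, it stays where it is left
- lock_mouth (a point): centre of the key slot's mouth on the brass plug, 75 mm above the bench, level with the stand's top. Slot 18.4 mm long (along x), 7.4 mm wide (along y), 34 mm deep, straight down; the axes turn with the plug. Two pins stand in it 8 and 15 mm down: each sticks by about 4 N, then slides down ahead of the key, so pushing home takes 8 to 10 N; a light wiggle is allowed
- lock (a joint): angle of the key switch's plug in rad: 0 at rest, growing as it is turned clockwise seen from above, stop at 1.48. A spring (0.06 N m per rad, plus 0.02 N m of friction) turns it back if the key is let go. The key has about 0.15 rad of play in the slot, so turn it about 1.6 to 1.7 rad
- key_grip (a point): centre of the key's yellow handle, where to grip it, 28 mm above its shoulder; the key stands upright in its holder, handle up. Handle 32 mm wide (along x), 11 mm thick (along y), from 16 mm below to 18 mm above this point. Below it a steel neck 24 by 9 mm, 12 mm tall, then the blade. Mass about 45 g. Both ways round fit the switch
- key_shoulder (a point): underside of the key's neck (its shoulder), on the key's axis, axes as for key_grip; it rests on the holder at the start and on the brass plug when the key is fully home. The blade below it is 16 mm wide (x), 5 mm thick (y) and 26 mm long, its lower edge and corners rounded by 2.5 mm
- key: the key itself; its origin is the same point as key_shoulder
- holder: fixed black block, 60 (x) by 50 (y) by 36 mm high with two yellow stripes, holding the key upright in a slot in its middle; origin at the centre of its underside; it may be on the left or the right of the stand. The slot is 19 by 8 mm and 30 mm deep: lift the key straight up by 30 mm or more to clear it
- diaphragm_plate: bystander: white nylon diaphragm plate, disc 90 mm across, 12 mm high; origin at the centre of its underside
- elbow: bystander: brass elbow fitting lying flat, two arms 45 mm long from the origin along +x and +y, 30 mm high; it lies on the side of the stand opposite the key holder
- spring_retainer: bystander: steel spring retainer, a cup 52 mm across, 18 mm high; origin at the centre of its underside
- vent_screen: bystander: grey round vent screen 72 mm across, 9 mm high; origin at the centre of its underside
Not all that is in view belongs to the job. Leave any purple or turquoise look-alike of the key alone.

How it is judged:
By the outcome, as a careful person would: the job done as asked, in the order asked, and still so for the second after the job is handed in, while the arm keeps its last pose, push and grip.
It also fails if it takes over 67 s, if anything falls off the work surface, if the arm or the gripper's body presses on something with over 40 N, if the wrist force passes 120 N, or if a joint passes its speed limit or range.

## Working session

There is one attempt and no reset: what is moved stays moved. The work goes in short steps, Python scripts to look and compute and a tool call to move; the robot and the scene stay as the last step left them, time stands still between calls to the robot, and variables do not carry over. Pictures are saved under pics/ and viewed, and the job is handed in when it is done.

Besides the shell and the picture viewer there is one more tool, called after "Call:" by a JSON object that holds its "fn" and its "kwargs", one argument or row to a line. move_arm: Moves the arm, as the interface text tells. Its arguments: {"type":"object","properties":{"targets":{"type":"array","items":{"type":"array","items":{"type":"number"}}},"force":{"type":"number"}},"required":["targets"]}

```bash
ls; mkdir -p pics
python3 - <<'E'
from cell import *
import cv2
s=read_state(); print(s)
for n in ["scene","side","wrist"]:
    im=snapshot(n); cv2.imwrite(f"pics/{n}0.png",im)
    c=calibration(n); print(n,{k:(v.tolist() if hasattr(v,'tolist') else v) for k,v in c.items()})
E
```

```text
pics
{'time': 0.0, 'joints': array([-1.12821575,  0.69001422, -0.19450295,  1.56640031,  0.15731436,
        0.90247812, -0.21512533]), 'dq': array([ 1.49030572e-04, -8.58627161e-04, -1.02277444e-03, -7.08042137e-04,
       -1.48787717e-04,  1.55937413e-03, -6.24303702e-05]), 'joint_efforts': array([-5.29607005e-04, -5.39598799e+01, -1.26640052e+00, -1.58547002e+01,
        9.07689915e-03,  9.53250623e-03, -5.20157784e-06]), 'position': array([248.23102082, 572.89459407, 249.44986736]), 'tool_rot': array([ 2.02937580e-01,  9.79191212e-01, -9.46179706e-04, -1.17954610e-04]), 'ft_force': array([-0.41408823, -0.35775492,  0.49468783]), 'torque': array([ 0.04367707, -0.04808652, -0.00818954]), 'finger_gap': 85.26456447562754}
scene {'K': [[447.62565088843377, 0.0, 285.1031308518147], [0.0, 447.62565088843377, 207.4718543772818], [0.0, 0.0, 1.0]], 'distortion': [-0.07065929059205542, 0.0, 0.0, 0.0, 0.0], 'R': [[0.6227070481997923, 0.7823951038131232, -0.009686777150012489], [0.49418610205712454, -0.4028599590551247, -0.7703790949420217], [-0.6066432466086531, 0.4749334215649131, -0.637512
[... 307 characters left out ...]
79, 0.0058217445878466926], [-0.23083731828861445, 0.588061874607536, -0.7751756988698698], [0.27465591975665393, -0.7249106031581163, -0.6317188798599915]], 't': [519.0251201882123, 178.97434110627833, 787.3940289691529]}
wrist {'K': [[343.8991849765116, 0.0, 283.45912893754974], [0.0, 343.8991849765116, 210.04265412495715], [0.0, 0.0, 1.0]], 'distortion': [-0.03802749880970806, 0.0, 0.0, 0.0, 0.0], 'mount': [[0.0012994028211265384, -0.9548678138077304, -0.29702823048718924, 75.35389268035746], [0.9999991250338228, 0.0013144100241456015, 0.0001491907281594873, 0.34777502381200254], [0.0002479594591685588, -0.29702816445638763, 0.9548686862787846, -123.84130417986728], [0.0, 0.0, 0.0, 1.0]]}
```

View pics/scene0.png

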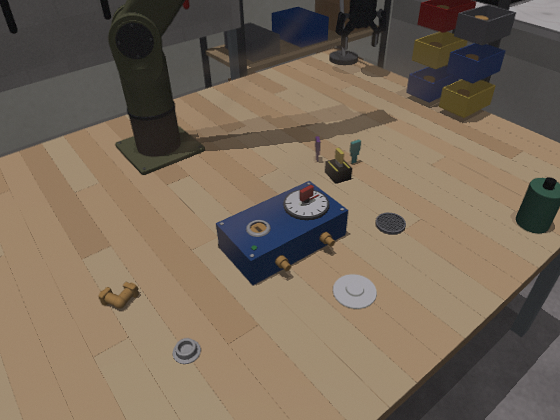

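View pics/side0.png

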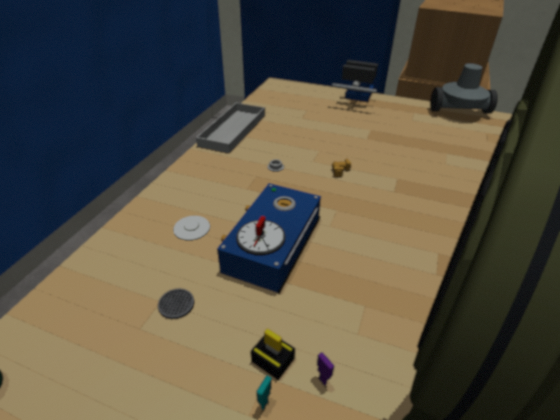

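View pics/wrist0.png

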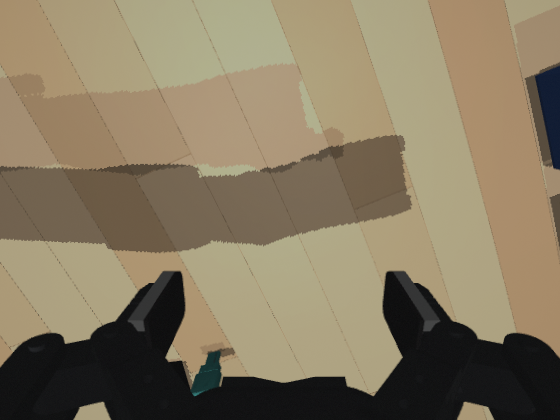

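Candidates for the key: the yellow one in the black striped holder, scene (339,157) / side (273,345); a purple look-alike at scene (318,148) / side (325,368); a turquoise one at scene (355,150) / side (264,392). I choose the yellow one. The gauge knob is at scene (306,193) and the plug at (258,228).

```bash
cat > h.py <<'E'
import numpy as np, cv2
from scipy.spatial.transform import Rotation as Ro
from scipy.optimize import least_squares
from cell import *
def cam(n, st=None):
    c=calibration(n); K=np.array(c['K']); d=np.array(c['distortion'])
    if n=='wrist':
        s=st or read_state(); T=np.eye(4); T[:3,:3]=Ro.from_quat(s['tool_rot']).as_matrix(); T[:3,3]=s['position']
        M=np.linalg.inv(T@np.array(c['mount'])); return K,d,M[:3,:3],M[:3,3]
    return K,d,np.array(c['R']),np.array(c['t'])
def proj(C,X):
    K,d,R,t=C; X=np.atleast_2d(np.asarray(X,float))
    return cv2.projectPoints(X.reshape(-1,1,3),cv2.Rodrigues(R)[0],t,K,d)[0].reshape(-1,2)
def onplane(C,px,z):
    K,d,R,t=C; u=cv2.undistortPoints(np.array([[px]],float),K,d)[0,0]
    r=R.T@np.array([u[0],u[1],1]); o=-R.T@t; return o+r*(z-o[2])/r[2]
def tri(obs):
    f=lambda X:np.concatenate([(proj(C,X)[0]-p) for C,p in obs])
    r=least_squares(f,[500,0,50.]); return r.x,np.sqrt(np.mean(r.fun**2))
E
python3 - <<'E'
from h import *
Cs=cam('scene');Cd=cam('side')
a=snapshot('scene');b=snapshot('side')
for l in ['stand','peak_grip','lock_mouth','key_grip','key_shoulder','holder','diaphragm_plate','elbow','spring_retainer','vent_screen']:
    p=pinpoint('scene',l);q=pinpoint('side',l)
    print(l,[(np.round(x['position'],1).tolist(),round(x['p'],2)) for x in p[:3]],[(np.round(x['position'],1).tolist(),round(x['p'],2)) for x in q[:3]])
    if p and q: X,e=tri([(Cs,p[0]['position']),(Cd,q[0]['position'])]); print('   ',X.round(1),round(e,2))
for n,im,(x,y,w,h) in [('s',a,(210,120,180,150)),('d',b,(210,180,140,230))]:
    cv2.imwrite(f'pics/c_{n}.png',cv2.resize(im[y:y+h,x:x+w],None,fx=600/h if n=='d' else 4,fy=600/h if n=='d' else 4,interpolation=cv2.INTER_CUBIC))
print(read_state()['time'])
E
```

```text
stand [([285.5, 241.5], 0.65)] [([274.3, 242.7], 0.69)]
    [553.6  40.4   1.7] 1.67
peak_grip [([307.0, 190.1], 0.51)] [([260.5, 225.8], 0.72)]
    [552.  109.6 114.1] 0.22
lock_mouth [([257.6, 227.4], 0.44)] [([284.7, 202.2], 0.61), ([276.8, 166.4], 0.39), ([190.7, 228.0], 0.29)]
    [549.  -25.9  78.3] 0.41
key_grip [([339.1, 153.5], 0.69), ([353.4, 144.6], 0.68), ([314.8, 146.2], 0.57)] [([324.8, 365.0], 0.67), ([262.6, 391.6], 0.65), ([273.6, 341.4], 0.51)]
    [363.8 330.1  46.7] 10.42
key_shoulder [([353.2, 156.3], 0.63), ([340.5, 163.8], 0.49), ([315.6, 149.1], 0.41)] [([274.1, 347.7], 0.9), ([265.6, 396.4], 0.59)]
    [443.4 334.7  63.5] 5.8
holder [([332.4, 174.8], 0.71)] [([286.0, 202.2], 0.75), ([270.7, 359.7], 0.62)]
    [537.1 122.8 167.2] 17.93
diaphragm_plate [([354.6, 292.4], 0.64)] [([271.1, 246.2], 0.65), ([274.0, 164.0], 0.63), ([189.3, 229.5], 0.57)]
    [657.1  58.6 -66.7] 27.98
elbow [([123.5, 305.4], 0.63), ([341.9, 165.1], 0.45), ([186.3, 350.3], 0.42)] [([272.2, 361.4], 0.51), ([334.8, 168.7], 0.5), ([176.8, 304.9], 0.32)]
    [ 348.1 -147.8 -460.3] 59.13
spring_retainer [([183.1, 349.9], 0.92), ([338.1, 164.0], 0.6)] [([275.9, 162.9], 0.74)]
    [ 670.1 -283.    10.9] 0.18
vent_screen [([391.4, 225.4], 0.7)] [([177.6, 304.8], 0.68)]
    [669.9 274.1  -2.1] 1.26
1.25
```

View pics/c_s.png

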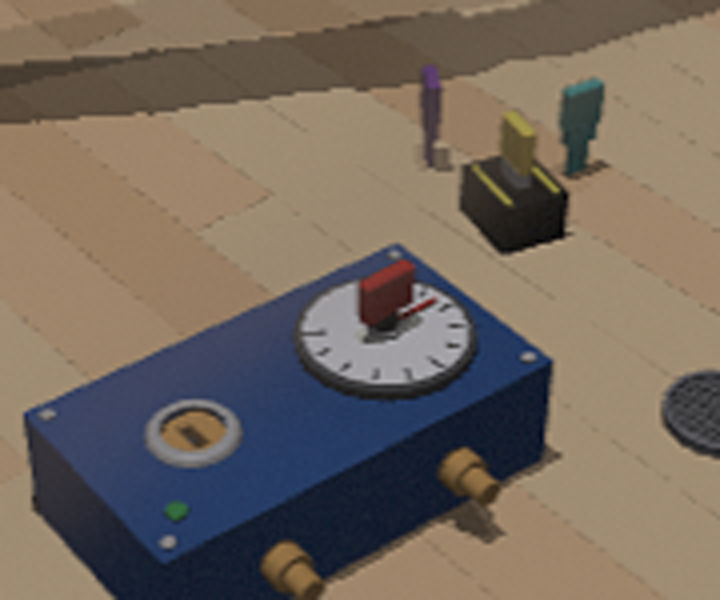

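View pics/c_d.png

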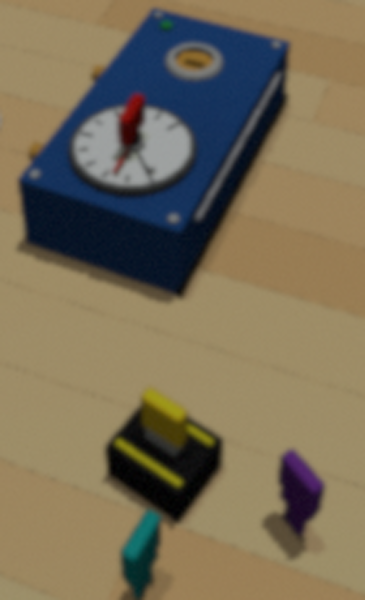

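Run:
```python
from h import *
Cs=cam('scene');Cd=cam('side')
print('grip',tri([(Cs,(339.1,153.5)),(Cd,(273.6,341.4))]),'shoulder',tri([(Cs,(340.5,163.8)),(Cd,(274.1,347.7))]), 'holder', tri([(Cs,(332.4,174.8)),(Cd,(270.7,359.7))]))
s=read_state();print(Ro.from_quat(s['tool_rot']).as_matrix().round(3), s['position'])
```

```text
grip (array([439.80675395, 320.54689885,  68.24912864]), np.float64(0.06480030850744574)) shoulder (array([442.9105013 , 316.91474587,  40.46587318]), np.float64(1.4466277701990833)) holder (array([4.43191205e+02, 3.13473362e+02, 1.28845289e-02]), np.float64(2.4430511148841467))
[[-0.918  0.397  0.   ]
 [ 0.397  0.918  0.   ]
 [ 0.     0.    -1.   ]] [248.41159521 573.52596307 250.30412162]
```

The crops confirm the yellow key in the black holder with two yellow stripes (scene crop (517,145)); the purple and turquoise ones stand loose beside it. The red pointer shows at scene crop (435,302). Next, orientations.

Run:
```python
from h import *
Cs=cam('scene')
f=lambda x,y:(210+x/4,120+y/4)
P={k:onplane(Cs,f(*v),z) for k,v,z in [('ptr',(435,302),85),('gc',(386,336),83),('zero?',(310,333),83),('cTL',(46,412),75),('cT',(396,250),75),('cR',(528,357),75),('cB',(168,542),75),('h1',(462,170),36),('h2',(567,200),36),('h3',(510,250),0),('s1a',(475,168),36),('s1b',(510,205),36)]}
for k,v in P.items(): print(k,v.round(1))
ang=lambda a,b:np.degrees(np.arctan2(*(P[b]-P[a])[:2][::-1])).round(1)
print(ang('gc','ptr'),ang('gc','zero?'),ang('cTL','cT'),ang('cB','cR'),ang('s1a','s1b'))
```

```text
ptr [556.6 142.7  85. ]
gc [560.4 102.6  83. ]
zero? [531.4  71.2  83. ]
cTL [486.2 -76.   75. ]
cT [494.5 167.3  75. ]
cR [617.4 158.6  75. ]
cB [608.  -81.2  75. ]
h1 [414.3 297.3  36. ]
h2 [484.7 327.2  36. ]
h3 [467.3 294.7   0. ]
s1a [418.1 305.8  36. ]
s1b [464.9 293.8  36. ]
95.5 -132.8 88.0 87.7 -14.3
```

```bash
cat >> h.py <<'E'
def yawR(deg):  # tool pointing down with tool y at world angle deg
    a=np.radians(deg); y=np.array([np.cos(a),np.sin(a),0]); z=np.array([0,0,-1.]); x=np.cross(y,z)
    return np.column_stack([x,y,z])
def plan(p0,y0,p1,y1,n=10,g=1.0,verify=True):
    p0=np.array(p0,float);p1=np.array(p1,float)
    rows=[];R=yawR(y0);dth=round(np.radians((y0-y1)/n),4)
    for i in range(n):
        d=np.round(R.T@((p1-p0)/n)/1000,4); rows.append([g,*d.tolist(),0,0,dth]); R=R@Ro.from_rotvec([0,0,dth]).as_matrix()
    for r in rows: print(r,end=',')
    print()
def yaw(s=None):
    s=s or read_state(); R=Ro.from_quat(s['tool_rot']).as_matrix(); return np.degrees(np.arctan2(R[1,1],R[0,1])), np.degrees(np.arccos(-R[2,2]))
E
python3 -c "
from h import *
print(yaw())
plan([248.4,573.5,250.3],66.6,[555,10,260],5.5)"
```

```text
(np.float64(66.58152092131002), np.float64(0.0015971437512132286))
[1.0, -0.0505, -0.0395, -0.001, 0, 0, np.float64(0.1066)],[1.0, -0.0544, -0.0339, -0.001, 0, 0, np.float64(0.1066)],[1.0, -0.0577, -0.028, -0.001, 0, 0, np.float64(0.1066)],[1.0, -0.0604, -0.0217, -0.001, 0, 0, np.float64(0.1066)],[1.0, -0.0623, -0.0151, -0.001, 0, 0, np.float64(0.1066)],[1.0, -0.0636, -0.0084, -0.001, 0, 0, np.float64(0.1066)],[1.0, -0.0641, -0.0016, -0.001, 0, 0, np.float64(0.1066)],[1.0, -0.0639, 0.0053, -0.001, 0, 0, np.float64(0.1066)],[1.0, -0.063, 0.012, -0.001, 0, 0, np.float64(0.1066)],[1.0, -0.0614, 0.0187, -0.001, 0, 0, np.float64(0.1066)],
```

Call:
{"fn": "move_arm", "kwargs": {
  "targets": [
    [1, -0.049, -0.038, -0.001, 0, 0, 0.1066],
    [1, -0.052, -0.033, -0.001, 0, 0, 0.1066],
    [1, -0.055, -0.027, -0.001, 0, 0, 0.1066],
    [1, -0.058, -0.021, -0.001, 0, 0, 0.1066],
    [1, -0.06, -0.015, -0.001, 0, 0, 0.1066],
    [1, -0.061, -0.008, -0.001, 0, 0, 0.1066],
    [1, -0.062, -0.002, -0.001, 0, 0, 0.1066],
    [1, -0.062, 0.005, -0.001, 0, 0, 0.1066],
    [1, -0.061, 0.012, -0.001, 0, 0, 0.1066],
    [1, -0.059, 0.018, -0.001, 0, 0, 0.1066]
  ]
}}

```text
time: 2.5
position: [543.4, 28.3, 260.6]
tool_rot: [0.674, 0.739, 0.001, 0.0]
ft_force: [0.4, 0.8, -0.4]
finger_gap: 85.5
```

Run:
```python
from h import *
s=read_state(); im=snapshot('wrist'); cv2.imwrite('pics/w1.png',im)
s=read_state(); C=cam('wrist',s); print(s['time'],s['joints'].round(3),s['position'].round(1),yaw(s))
for l,z in [('peak_grip',111),('lock_mouth',75),('stand',0)]:
    p=pinpoint('wrist',l)
    for x in p[:2]: print(l,np.round(x['position'],1),round(x['p'],2),onplane(C,x['position'],z).round(1))
```

```text
2.55 [-0.158  0.569  0.06   1.802 -0.035  0.767 -0.005] [547.5  17.3 261.1] (np.float64(4.41959413632365), np.float64(0.5694344311693983))
peak_grip [309.8 104. ] 0.73 [563.2  93.1 111. ]
lock_mouth [282.6 242.1] 0.63 [552.7 -37.3  75. ]
stand [298.2 162.8] 0.82 [565.4  28.4   0. ]
```

View pics/w1.png

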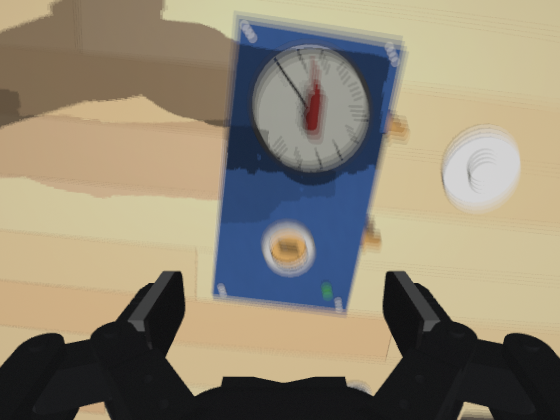

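Run:
```python
from h import *
s=read_state(); im=snapshot('wrist'); cv2.imwrite('pics/w2.png',im)
C=cam('wrist',s); print(s['time'],s['joints'].round(3),s['position'].round(1),yaw(s))
for l,z in [('peak_grip',111),('lock_mouth',75),('stand',0)]:
    p=pinpoint('wrist',l)
    for x in p[:2]: print(l,np.round(x['position'],1),round(x['p'],2),onplane(C,x['position'],z).round(1))
cv2.imwrite('pics/w2c.png',cv2.resize(im[20:320,200:420],None,fx=2,fy=2,interpolation=cv2.INTER_CUBIC))
```

```text
2.7 [-0.167  0.566  0.048  1.809 -0.037  0.767 -0.007] [542.7  28.5 260.2] (np.float64(5.334832359357751), np.float64(0.013745340564020967))
peak_grip [311.3 106. ] 0.72 [557.6 104.3 111. ]
peak_grip [353.2 395.6] 0.67 [ 633.4 -170.3  111. ]
lock_mouth [285.4 243.3] 0.55 [550.4 -25.1  75. ]
stand [297.9 164.3] 0.77 [558.6  40.2   0. ]
stand [480.6 161.7] 0.49 [765.   63.4   0. ]
```

View pics/w2c.png

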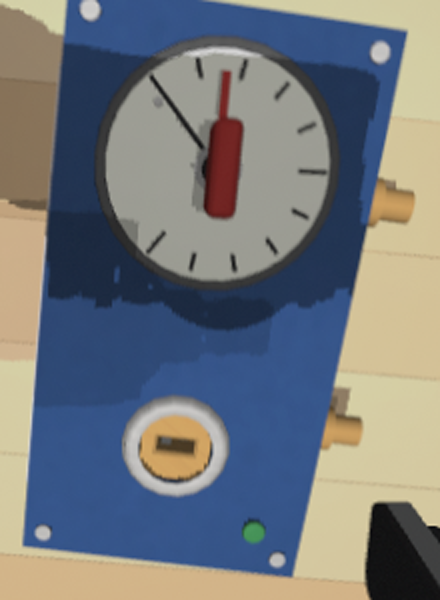

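Run:
```python
from h import *
s=read_state(); C=cam('wrist',s)
f=lambda x,y:(200+x/2,20+y/2)
P={k:onplane(C,f(*v),z) for k,v,z in [('gc',(217,165),81),('ptr',(226,72),87),('b1',(231,121),123),('b2',(222,216),123),('collar',(175.5,446),80),('s1',(156,442.5),75),('s2',(196,447.5),75),('lm',(176,445),75),('sc1',(90,9),76),('sc2',(380,51),76),('sc3',(277,560),76),('sc4',(42,533),76)]}
for k,v in P.items(): print(k,v.round(1))
ang=lambda a,b:np.degrees(np.arctan2(*(P[b]-P[a])[:2][::-1])).round(1)
print('ptr',ang('gc','ptr'),'bar',ang('b2','b1'),'slot',ang('s1','s2'),'stand y',ang('lm','gc'),ang('sc4','sc1'),ang('sc3','sc2'),'x',ang('sc1','sc2'),ang('sc4','sc3'))
print(np.mean([P['sc%d'%i] for i in (1,2,3,4)],0), (P['b1']+P['b2'])/2)
```

```text
gc [555.8 110.5  81. ]
ptr [554.7 146.3  87. ]
b1 [556.1 125.6 123. ]
b2 [556.9  92.2 123. ]
collar [551.7 -19.   80. ]
s1 [542.4 -20.2  75. ]
s2 [562.  -20.8  75. ]
lm [552.2 -20.5  75. ]
sc1 [497.5 166.   76. ]
sc2 [617.7 162.6  76. ]
sc3 [610.3 -78.2  76. ]
sc4 [489.7 -74.7  76. ]
ptr 91.8 bar 91.5 slot -1.9 stand y 88.4 88.1 88.2 x -1.6 -1.7
[553.80825623  43.92108939  76.        ] [556.51406698 108.87254276 123.        ]
```

Call:
{"fn": "move_arm", "kwargs": {
  "targets": [
    [1, 0.0397, 0.0103, 0.0, 0, 0, 0],
    [1, 0.0397, 0.0103, 0.0, 0, 0, 0],
    [1, 0, 0, 0.037, 0, 0, 0.065],
    [1, 0, 0, 0.037, 0, 0, 0],
    [1, 0, 0, 0.037, 0, 0, 0],
    [1, 0, 0, 0.038, 0, 0, 0],
    [1, 0, 0, 0, 0, 0, 0],
    [1, 0, 0, 0, 0, 0, 0],
    [0, 0, 0, 0, 0, 0, 0],
    [0, 0, 0, 0, 0, 0, 0]
  ],
  "force": 30
}}

```text
time: 4.15
position: [556.1, 111.2, 112.6]
tool_rot: [0.696, 0.718, 0.001, 0.001]
ft_force: [0.1, -0.1, -0.2]
finger_gap: 51.7
```

Call:
{"fn": "move_arm", "kwargs": {
  "targets": [
    [0, -0.0018, 0, 0.001, 0, 0, 0],
    [0, 0, 0, 0, 0, 0, 0],
    [0, 0, 0, 0, 0, 0, 0],
    [0, 0, 0, 0, 0, 0, 0],
    [0, 0, 0, 0, 0, 0, -0.05],
    [0, 0, 0, 0, 0, 0, -0.07],
    [0, 0, 0, 0, 0, 0, -0.07],
    [0, 0, 0, 0, 0, 0, -0.07],
    [0, 0, 0, 0, 0, 0, -0.07],
    [0, 0, 0, 0, 0, 0, -0.07]
  ],
  "force": 30
}}

```text
time: 5.4
position: [555.2, 108.5, 110.6]
tool_rot: [0.538, 0.843, -0.0, 0.0]
ft_force: [1.0, -2.2, 4.7]
finger_gap: 11.3
```

Run:
```python
from h import *
s=read_state(); im=snapshot('wrist'); cv2.imwrite('pics/w3.png',im[:, :])
for k in ['time','position','ft_force','torque','finger_gap','joints']: print(k,np.round(s[k],3))
print(yaw(s))
```

```text
time 5.4
position [555.237 108.518 110.602]
ft_force [ 0.976 -2.167  4.717]
torque [-0.468 -0.324 -0.021]
finger_gap 11.286
joints [-0.244  0.814 -0.052  1.862  0.086  0.469  0.078]
(np.float64(24.905010565928993), np.float64(0.04562452924334935))
```

View pics/w3.png

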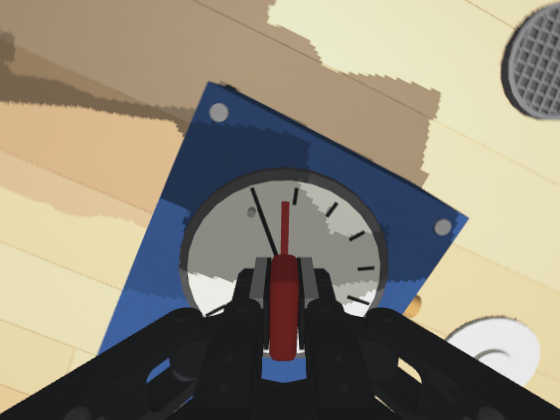

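The bar is gripped and the red pointer has turned counterclockwise to (285,205). A grey stop pin shows at (251,212) beside the black line at (253,190), so there are about 25–30° left.

Call:
{"fn": "move_arm", "kwargs": {
  "targets": [
    [0, 0, 0, 0, 0, 0, -0.06],
    [0, 0, 0, 0, 0, 0, -0.06],
    [0, 0, 0, 0, 0, 0, -0.06],
    [0, 0, 0, 0, 0, 0, -0.05],
    [0, 0, 0, 0, 0, 0, -0.05],
    [0, 0, 0, 0, 0, 0, -0.05],
    [0, 0, 0, 0, 0, 0, -0.03],
    [0, 0, 0, 0, 0, 0, 0],
    [0, 0, 0, 0, 0, 0, 0],
    [0, 0, 0, 0, 0, 0, 0]
  ],
  "force": 30
}}

```text
time: 6.7
position: [554.2, 107.8, 110.5]
tool_rot: [0.38, 0.925, -0.001, -0.001]
ft_force: [-0.8, -3.7, 7.3]
finger_gap: 11.4
```

Run:
```python
from h import *
s=read_state(); im=snapshot('wrist'); cv2.imwrite('pics/w4.png',cv2.resize(im[150:370,150:420],None,fx=2.7,fy=2.7,interpolation=cv2.INTER_CUBIC))
for k in ['time','position','ft_force','torque','finger_gap','joints']: print(k,np.round(s[k],3))
print(yaw(s))
```

```text
time 6.7
position [554.176 107.822 110.53 ]
ft_force [-0.796 -3.715  7.336]
torque [-0.709  0.101 -0.027]
finger_gap 11.389
joints [-0.192  0.815 -0.14   1.86   0.223  0.485  0.303]
(np.float64(45.28813739809373), np.float64(0.1899457007449528))
```

View pics/w4.png

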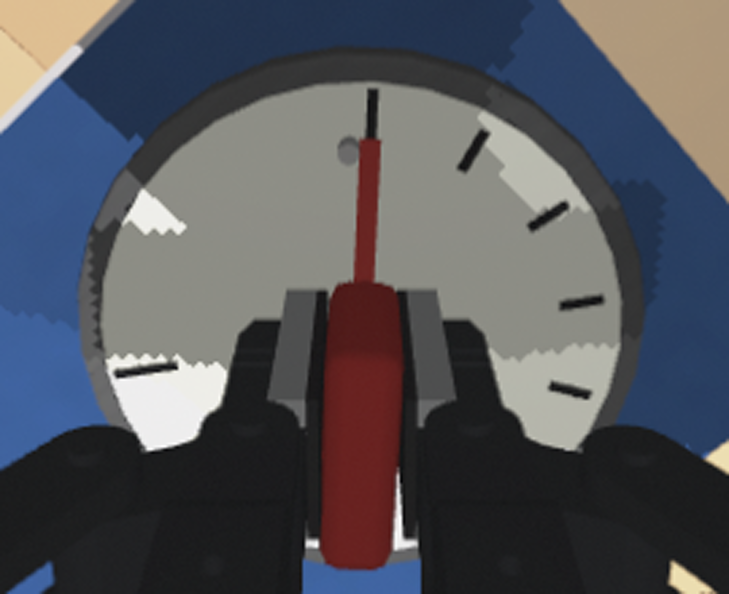

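Pointer now lies over the black zero line, next to the pin at crop (348,150). Pressing further to seat it on the stop.

Call:
{"fn": "move_arm", "kwargs": {
  "targets": [
    [0, 0, 0, 0, 0, 0, -0.03],
    [0, 0, 0, 0, 0, 0, -0.03],
    [0, 0, 0, 0, 0, 0, -0.02],
    [0, 0, 0, 0, 0, 0, 0],
    [0, 0, 0, 0, 0, 0, 0],
    [0, 0, 0, 0, 0, 0, 0],
    [0, 0, 0, 0, 0, 0, 0],
    [0, 0, 0, 0, 0, 0, 0],
    [0, 0, 0, 0, 0, 0, 0],
    [0, 0, 0, 0, 0, 0, 0]
  ],
  "force": 30
}}

```text
time: 8.0
position: [554.0, 107.7, 110.6]
tool_rot: [0.345, 0.938, -0.001, -0.001]
ft_force: [-1.1, -2.4, 7.9]
finger_gap: 11.6
```

Run:
```python
from h import *
s=read_state(); im=snapshot('wrist'); cv2.imwrite('pics/w5.png',cv2.resize(im[150:370,150:420],None,fx=2.7,fy=2.7,interpolation=cv2.INTER_CUBIC))
for k in ['time','position','ft_force','torque','finger_gap','joints']: print(k,np.round(s[k],3))
print(yaw(s))
```

```text
time 8.0
position [553.991 107.728 110.583]
ft_force [-1.063 -2.391  7.913]
torque [-0.558  0.344 -1.172]
finger_gap 11.635
joints [-0.18   0.816 -0.16   1.86   0.251  0.49   0.352]
(np.float64(49.60051234284081), np.float64(0.20878174575618344))
```

View pics/w5.png

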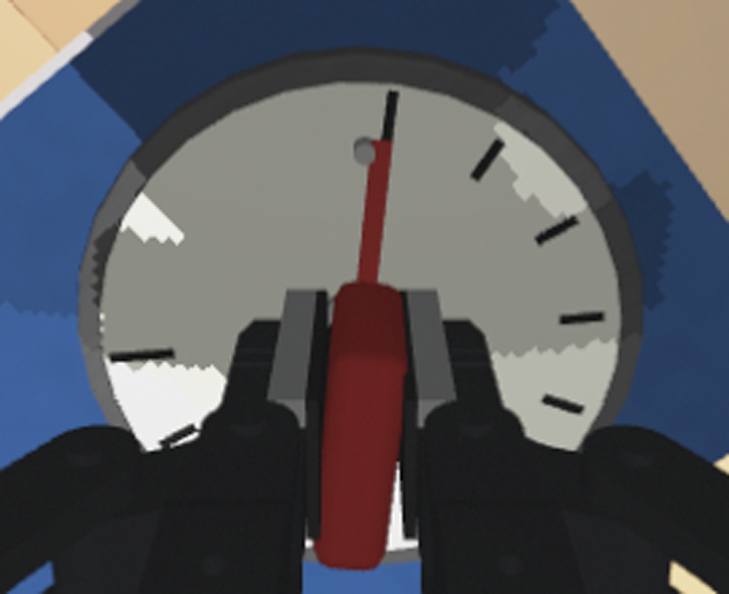

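Torque about the vertical rose to −1.2 N m and the pointer lies against the pin at crop (363,150): on its stop. Release and go look at the key.

```bash
python3 -c "
from h import *
plan([554,107.7,200],49.7,[460,314,200],76,n=4)"
```

```text
[1.0, 0.0513, 0.0241, 0.0, 0, 0, np.float64(-0.1148)],[1.0, 0.0482, 0.0299, 0.0, 0, 0, np.float64(-0.1148)],[1.0, 0.0444, 0.0352, 0.0, 0, 0, np.float64(-0.1148)],[1.0, 0.0401, 0.04, 0.0, 0, 0, np.float64(-0.1148)],
```

Call:
{"fn": "move_arm", "kwargs": {
  "targets": [
    [1, 0, 0, 0, 0, 0, 0],
    [1, 0, 0, 0, 0, 0, 0],
    [1, 0, 0, -0.04, 0, 0, 0],
    [1, 0, 0, -0.05, 0, 0, 0],
    [1, 0.0513, 0.0241, 0, 0, 0, -0.1148],
    [1, 0.0482, 0.0299, 0, 0, 0, -0.1148],
    [1, 0.0444, 0.0352, 0, 0, 0, -0.1148],
    [1, 0.0401, 0.04, 0, 0, 0, -0.1148],
    [1, 0, 0, 0, 0, 0, 0],
    [1, 0, 0, 0, 0, 0, 0]
  ]
}}

```text
time: 9.3
position: [460.3, 314.6, 199.9]
tool_rot: [0.12, 0.993, -0.001, -0.0]
ft_force: [0.0, -0.9, -0.8]
finger_gap: 85.6
```

Run:
```python
from h import *
snapshot('side');snapshot('scene')
s=read_state(); im=snapshot('wrist'); cv2.imwrite('pics/w6.png',im)
C=cam('wrist',s); print(s['time'],s['joints'].round(3),s['position'].round(1),yaw(s))
for l,z in [('key_grip',64),('key_shoulder',36),('holder',0)]:
    for x in pinpoint('wrist',l)[:2]: print(l,np.round(x['position'],1),round(x['p'],2),onplane(C,x['position'],z).round(1))
```

```text
9.4 [-0.5    0.678 -0.301  1.819  0.298  0.69   0.358] [461.2 313.4 200. ] (np.float64(76.08176485162926), np.float64(0.09570881029598809))
key_grip [375.7 137.2] 0.93 [427.8 392.5  64. ]
key_grip [283.3 186.3] 0.87 [447.9 316.6  64. ]
key_shoulder [280.1 178.2] 0.96 [446.8 314.   36. ]
key_shoulder [368.  133.6] 0.77 [427.7 393.3  36. ]
holder [284.1 169.2] 0.91 [446.6 317.6   0. ]
```

View pics/w6.png

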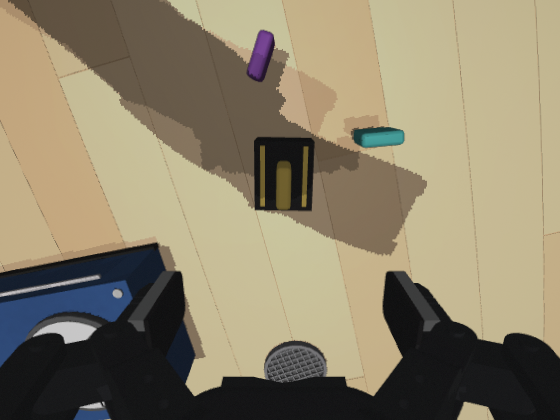

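Run:
```python
import cv2
im=cv2.imread('pics/w6.png'); cv2.imwrite('pics/w6c.png',cv2.resize(im[125:220,235:330],None,fx=6,fy=6,interpolation=cv2.INTER_CUBIC))
```

```text
(no output)
```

View pics/w6c.png

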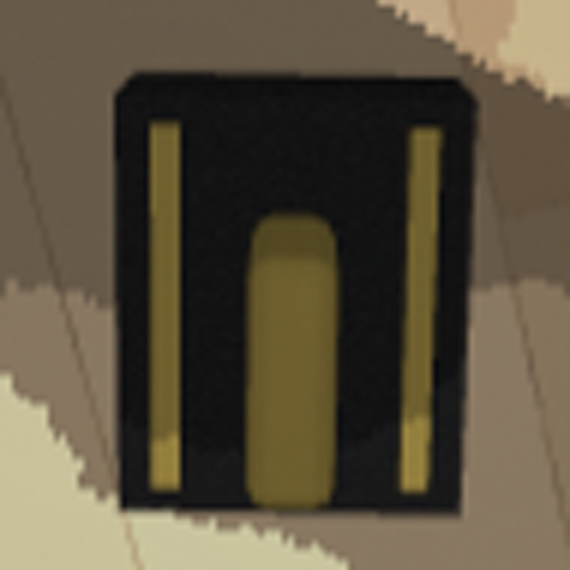

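Run:
```python
from h import *
s=read_state(); s['position']=np.array([461.2,313.4,200.]) if 0 else s['position']
C=cam('wrist',s); print(s['position'].round(1))
f=lambda x,y:(235+x/6,125+y/6)
P={k:onplane(C,f(*v),z) for k,v,z in [('c',(292.5,383),82),('t',(293.5,264),82),('b',(290.5,503),82),('l1',(165,125),36),('l2',(165,490),36),('r1',(425,128),36),('r2',(415,492),36),('h1',(117,100),36),('h2',(120,508),36),('h3',(475,100),36),('h4',(462,514),36),('h0',(117,80),36),('h5',(475,82),36)]}
for k,v in P.items(): print(k,v.round(1))
ang=lambda a,b:np.degrees(np.arctan2(*(P[b]-P[a])[:2][::-1])).round(1)
print(ang('t','b'),ang('l1','l2'),ang('r1','r2'),ang('h1','h2'),ang('h3','h4'), np.mean([P[k] for k in('h0','h2','h4','h5')],0), np.mean([P[k] for k in('l1','l2','r1','r2')],0))
```

```text
[461.2 314.  200.2]
c [445.7 318.3  82. ]
t [431.7 321.9  82. ]
b [460.4 314.5  82. ]
l1 [416.8 307.3  36. ]
l2 [467.8 293.8  36. ]
r1 [425.8 342.1  36. ]
r2 [476.8 329.1  36. ]
h1 [411.9 301.7  36. ]
h2 [468.9 286.7  36. ]
h3 [423.7 349.7  36. ]
h4 [481.7 335.   36. ]
h0 [409.3 302.4  36. ]
h5 [421.3 350.2  36. ]
-14.5 -14.8 -14.3 -14.8 -14.2 [445.30731421 318.56881532  36.        ] [446.81037139 318.0512047   36.        ]
```

Call:
{"fn": "move_arm", "kwargs": {
  "targets": [
    [1, 0.0158, 0.0005, 0.0, 0, 0, 0.01],
    [1, 0, 0, 0.046, 0, 0, 0],
    [1, 0, 0, 0.046, 0, 0, 0],
    [1, 0, 0, 0.044, 0, 0, 0],
    [1, 0, 0, 0, 0, 0, 0],
    [0.3, 0, 0, 0, 0, 0, 0],
    [0.3, 0, 0, 0, 0, 0, 0],
    [0, 0, 0, 0, 0, 0, 0],
    [0, 0, 0, 0, 0, 0, 0],
    [0, 0, 0, 0, 0, 0, 0]
  ],
  "force": 60
}}

```text
time: 10.85
position: [445.6, 318.9, 65.0]
tool_rot: [0.125, 0.992, -0.0, 0.0]
ft_force: [-0.4, -2.4, 7.3]
finger_gap: 10.5
```

Run:
```python
from h import *
s=read_state(); im=snapshot('wrist'); cv2.imwrite('pics/w7.png',im)
for k in ['time','position','ft_force','torque','finger_gap','joints']: print(k,np.round(s[k],3))
print(yaw(s))
```

```text
time 10.85
position [445.609 318.889  64.963]
ft_force [-0.395 -2.421  7.305]
torque [-0.364  0.203 -0.064]
finger_gap 10.482
joints [-0.599  0.882 -0.18   1.926  0.397  0.368  0.233]
(np.float64(75.61427499493303), np.float64(0.04002763022420242))
```

View pics/w7.png

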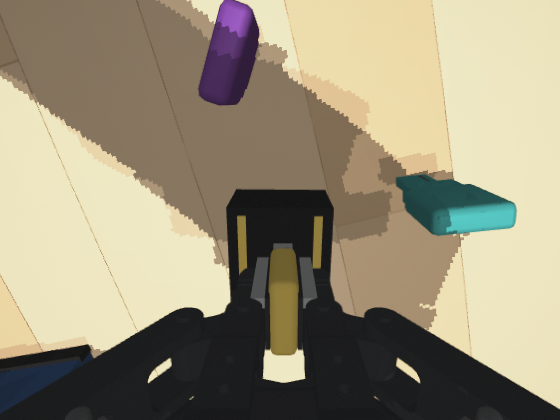

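Key gripped (gap 10.5 mm), still upright in the holder; the purple (230,55) and turquoise (455,210) look-alikes are untouched. Lifting and carrying.

```bash
python3 -c "
from h import *
plan([445.6,318.9,190],75.6,[552,-21,190],88.2,n=7,g=0)"
```

```text
[0, -0.0268, -0.0433, 0.0, 0, 0, np.float64(-0.0314)],[0, -0.0254, -0.0441, 0.0, 0, 0, np.float64(-0.0314)],[0, -0.024, -0.0448, 0.0, 0, 0, np.float64(-0.0314)],[0, -0.0226, -0.0456, 0.0, 0, 0, np.float64(-0.0314)],[0, -0.0212, -0.0463, 0.0, 0, 0, np.float64(-0.0314)],[0, -0.0197, -0.0469, 0.0, 0, 0, np.float64(-0.0314)],[0, -0.0182, -0.0475, 0.0, 0, 0, np.float64(-0.0314)],
```

Call:
{"fn": "move_arm", "kwargs": {
  "targets": [
    [0, 0, 0, -0.035, 0, 0, 0],
    [0, 0, 0, -0.045, 0, 0, 0],
    [0, 0, 0, -0.045, 0, 0, 0],
    [0, -0.0268, -0.0433, 0, 0, 0, -0.0314],
    [0, -0.0254, -0.0441, 0, 0, 0, -0.0314],
    [0, -0.024, -0.0448, 0, 0, 0, -0.0314],
    [0, -0.0226, -0.0456, 0, 0, 0, -0.0314],
    [0, -0.0212, -0.0463, 0, 0, 0, -0.0314],
    [0, -0.0197, -0.0469, 0, 0, 0, -0.0314],
    [0, -0.0182, -0.0475, 0, 0, 0, -0.0314]
  ],
  "force": 60
}}

```text
time: 12.15
position: [552.3, -22.1, 189.3]
tool_rot: [0.015, 1.0, 0.0, 0.0]
ft_force: [0.4, 1.4, -1.0]
finger_gap: 10.1
```

Run:
```python
from h import *
sc=snapshot('scene');sd=snapshot('side');snapshot('side');snapshot('side');sd=snapshot('side');sc=snapshot('scene')
s=read_state(); im=snapshot('wrist'); cv2.imwrite('pics/w8.png',im)
for k in ['time','position','ft_force','torque','finger_gap','joints']: print(k,np.round(s[k],3))
print(yaw(s))
cv2.imwrite('pics/sd8.png',cv2.resize(sd[130:300,180:360],None,fx=3.5,fy=3.5,interpolation=cv2.INTER_CUBIC))
cv2.imwrite('pics/sc8.png',cv2.resize(sc[120:280,180:380],None,fx=3.5,fy=3.5,interpolation=cv2.INTER_CUBIC))
```

```text
time 12.45
position [551.66  -19.005 189.349]
ft_force [-0.044  0.025 -0.129]
torque [0.035 0.028 0.006]
finger_gap 10.308
joints [ 0.211  0.704 -0.436  1.841  0.44   0.693  1.065]
(np.float64(88.33318474128806), np.float64(0.07429640530058017))
```

View pics/w8.png

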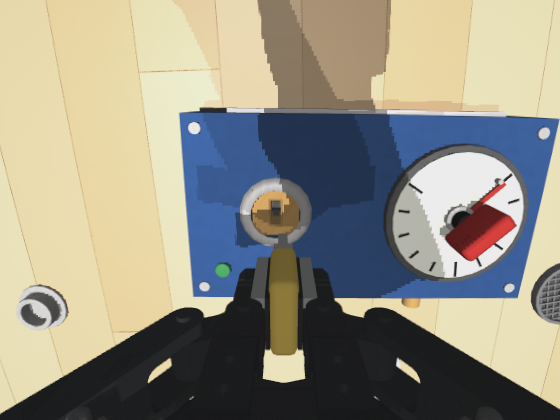

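View pics/sd8.png

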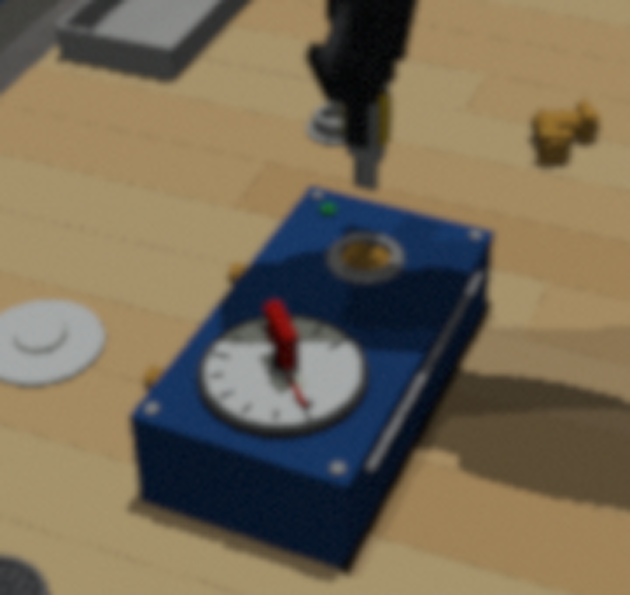

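View pics/sc8.png

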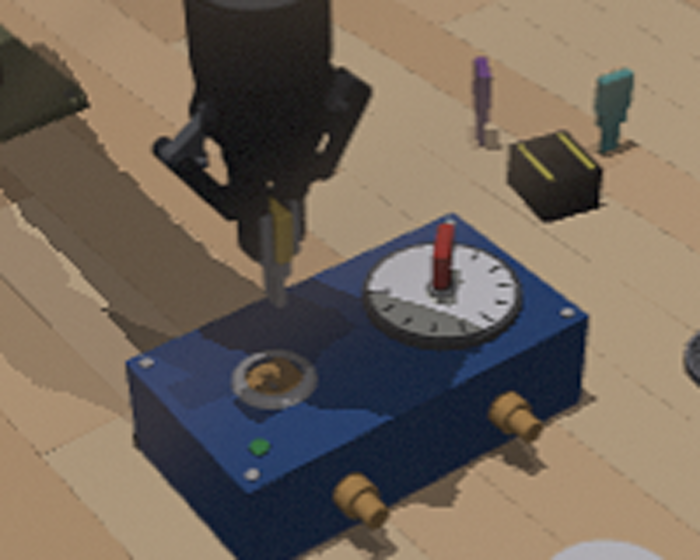

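Run:
```python
import cv2
im=cv2.imread('pics/w8.png'); cv2.imwrite('pics/w8c.png',cv2.resize(im[165:365,230:340],None,fx=4,fy=4,interpolation=cv2.INTER_CUBIC)[:600])
cv2.imwrite('pics/w8d.png',cv2.resize(im[220:365,220:350],None,fx=4,fy=4,interpolation=cv2.INTER_CUBIC))
```

```text
(no output)
```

View pics/w8c.png

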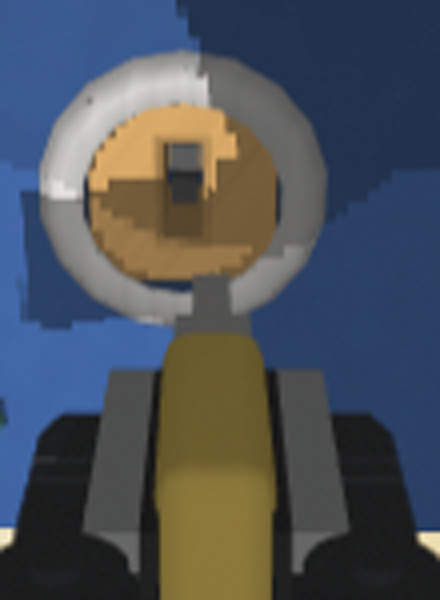

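View pics/w8d.png

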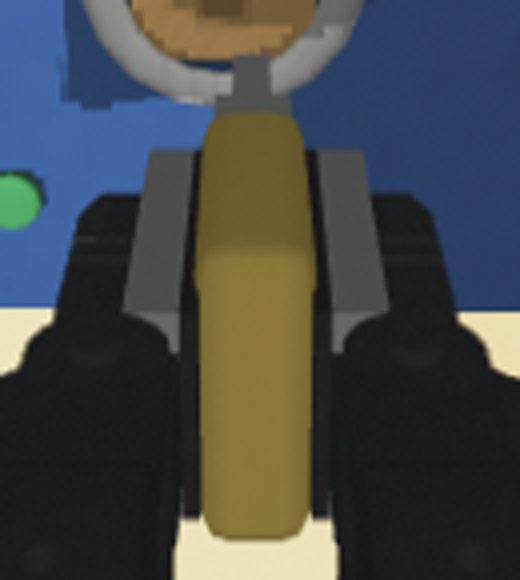

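Run:
```python
from h import *
s=read_state(); C=cam('wrist',s); R=Ro.from_quat(s['tool_rot']).as_matrix(); p=s['position']
print('tcp',p.round(2),yaw(s), s['time'])
sl=onplane(C,(276,212.5),75); co=onplane(C,(275.75,211.9),79)
s1=onplane(C,(230+184/4,165+140/4),75);s2=onplane(C,(230+184/4,165+240/4),75)
print('slot',sl.round(1),'collar',co.round(1), s1.round(1),s2.round(1))
sc=[onplane(C,q,76) for q in [(194,127.5),(544.5,132.5),(509,288),(204.5,286.5)]]
m=np.mean(sc,0); print(np.round(sc,1).tolist(),m.round(1))
e=sc[1]-sc[0];e2=sc[2]-sc[3]; print(np.degrees(np.arctan2(e[1],e[0])),np.degrees(np.arctan2(e2[1],e2[0])))
for nm,px,dz in [('handle top',(284.25,318.75),18),('top far',(284.3,220+250/4),18),('top near',(284.3,220+540/4),18)]:
    X=onplane(C,px,p[2]+dz); print(nm,(R.T@(X-p)).round(1))
X=onplane(C,(230+212/4,165+278/4),p[2]-53); print('tip +x face edge',(R.T@(X-p)).round(1))
X=onplane(C,(230+212/4,165+278/4),p[2]-51); print('tip +x face edge',(R.T@(X-p)).round(1))
c=C;
```

```text
tcp [551.66 -18.61 189.37] (np.float64(88.38867620400244), np.float64(0.06977257699266631)) 12.5
slot [552.2 -23.7  75. ] collar [550.5 -23.8  79. ] [542.8 -23.4  75. ] [561.8 -24.1  75. ]
[[490.2, -77.1, 76.0], [498.9, 163.8, 76.0], [619.8, 159.0, 76.0], [610.8, -81.4, 76.0]] [554.9  41.1  76. ]
87.92752838803513 87.86276312858354
handle top [  1.5   0.5 -18. ]
top far [ 16.1   0.5 -18. ]
top near [-14.4   0.5 -18. ]
tip +x face edge [ 6.2 -0.1 53. ]
tip +x face edge [ 6.9 -0.1 51. ]
```

Pointer still on its pin in the wrist view (500,183). The slot shows at (276,212), the key handle top at (284,319), blade tip at (283,234). Descend close above the mouth and re-measure.

Call:
{"fn": "move_arm", "kwargs": {
  "targets": [
    [0, 0, -0.0039, 0.01, 0, 0, 0],
    [0, 0, 0, 0.014, 0, 0, 0],
    [0, 0, 0, 0.014, 0, 0, 0],
    [0, 0, 0, 0.013, 0, 0, 0],
    [0, 0, 0, 0, 0, 0, 0],
    [0, 0, 0, 0, 0, 0, 0],
    [0, 0, 0, 0, 0, 0, 0],
    [0, 0, 0, 0, 0, 0, 0],
    [0, 0, 0, 0, 0, 0, 0],
    [0, 0, 0, 0, 0, 0, 0]
  ],
  "force": 60
}}

```text
time: 13.75
position: [551.9, -24.5, 138.4]
tool_rot: [0.015, 1.0, 0.0, 0.0]
ft_force: [-0.2, -0.8, -1.4]
finger_gap: 10.3
```

Run:
```python
from h import *
sd=snapshot('side');sc=snapshot('scene')
s=read_state(); im=snapshot('wrist'); cv2.imwrite('pics/w9.png',im)
for k in ['time','position','ft_force','torque','finger_gap','joints']: print(k,np.round(s[k],3))
print(yaw(s))
C=cam('wrist',s); print(proj(C,s['position']+np.array([0,0,-55])))
cv2.imwrite('pics/w9c.png',cv2.resize(im[150:300,210:350],None,fx=4,fy=4,interpolation=cv2.INTER_CUBIC))
a=cv2.resize(sd[150:230,245:325],None,fx=5,fy=5,interpolation=cv2.INTER_CUBIC)
b=cv2.resize(sc[170:250,220:300],None,fx=5,fy=5,interpolation=cv2.INTER_CUBIC)
cv2.imwrite('pics/ss9.png',np.hstack([a,b]))
```

```text
time 13.85
position [551.888 -24.416 138.332]
ft_force [0.021 0.549 0.063]
torque [ 0.006 -0.005 -0.002]
finger_gap 10.614
joints [ 0.187  0.778 -0.382  1.878  0.497  0.58   1.022]
(np.float64(88.23649337852986), np.float64(0.006152743701301995))
[[283.12696584 243.43458769]]
```

View pics/w9c.png

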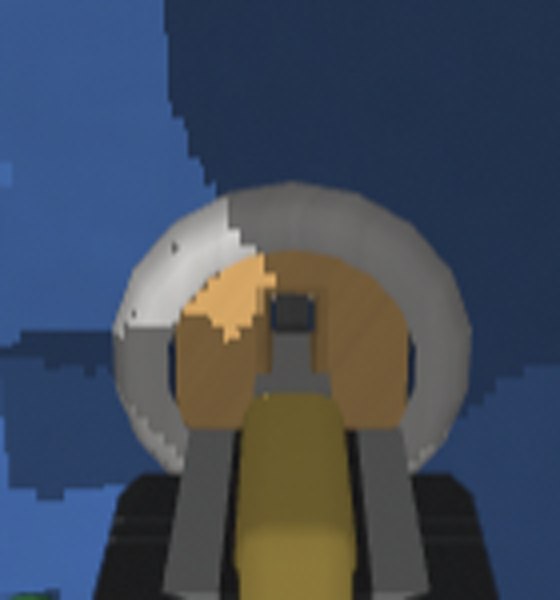

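View pics/ss9.png

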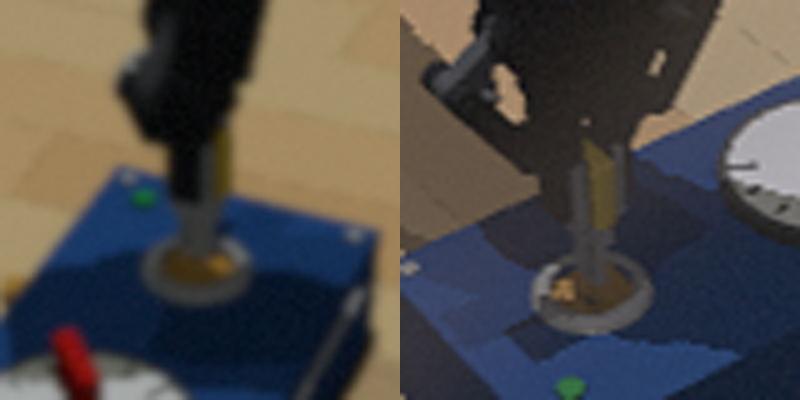

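Run:
```python
import cv2
im=cv2.imread('pics/w9.png'); c=cv2.convertScaleAbs(im[205:265,250:320],alpha=1.6,beta=10); cv2.imwrite('pics/w9d.png',cv2.resize(c,None,fx=10,fy=10,interpolation=cv2.INTER_NEAREST))
```

```text
(no output)
```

View pics/w9d.png

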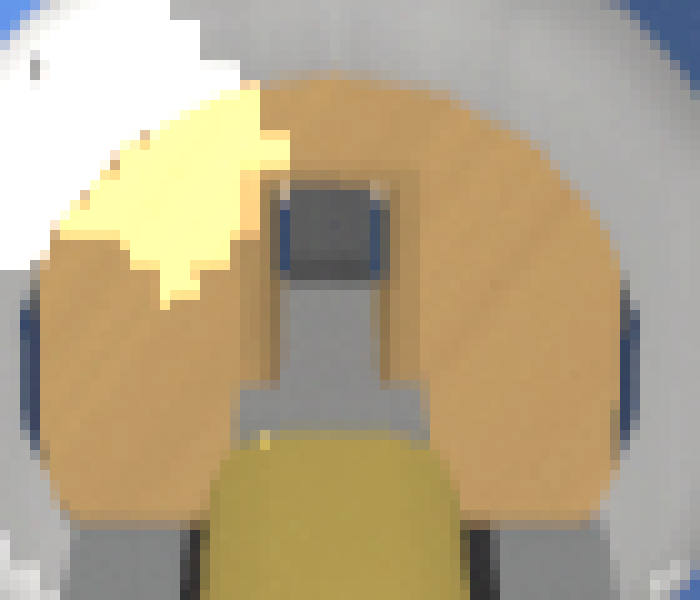

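Run:
```python
from h import *
s=read_state(); C=cam('wrist',s); R=Ro.from_quat(s['tool_rot']).as_matrix(); p=s['position']; print(p.round(2),s['time'])
T=lambda X:(R.T@(X-p)).round(2)
for n,px,z in [('slot end',(283.2,223.5),75),('slot end outer',(283.2,222.2),75),('slotend deeper',(283.2,223.5),73.5),('tip',(283.1,233.3),p[2]-52.4),('tip',(283.1,233.3),p[2]-51.4),('plug left',(254,241),75),('plug right',(312,241),75),('plug top',(283.5,212.2),75)]: print(n,T(onplane(C,px,z)))
```

```text
[551.91 -24.4  138.33] 13.9
slot end [8.930e+00 2.000e-02 6.333e+01]
slot end outer [9.720e+00 2.000e-02 6.333e+01]
slotend deeper [8.400e+00 2.000e-02 6.483e+01]
tip [ 7.10e+00 -2.00e-02  5.24e+01]
tip [ 7.49e+00 -2.00e-02  5.14e+01]
plug left [ -1.99 -17.1   63.33]
plug right [-1.94 16.93 63.33]
plug top [15.77  0.18 63.33]
```

In the close crop the blade (cols 278–381, tip row ~285) sits centred in front of the slot (cols 275–390, far end row ~185): offsets under 1 mm. Inserting.

Call:
{"fn": "move_arm", "kwargs": {
  "targets": [
    [0, -0.0003, 0, 0.003, 0, 0, 0],
    [0, 0, 0, 0.003, 0, 0, 0],
    [0, 0, 0, 0.003, 0, 0, 0],
    [0, 0, 0, 0.0025, 0, 0, 0],
    [0, 0, 0, 0.0025, 0, 0, 0],
    [0, 0, 0, 0.0025, 0, 0, 0],
    [0, 0, 0, 0.0025, 0, 0, 0],
    [0, 0, 0, 0.0025, 0, 0, 0],
    [0, 0, 0, 0.0025, 0, 0, 0],
    [0, 0, 0, 0.001, 0, 0, 0]
  ],
  "force": 80
}}

```text
time: 15.15
position: [552.3, -24.4, 113.5]
tool_rot: [0.015, 1.0, -0.0, 0.0]
ft_force: [-2.2, 0.3, 6.6]
finger_gap: 10.0
```

Run:
```python
from h import *
s=read_state()
for k in ['time','position','ft_force','torque','finger_gap']: print(k,np.round(s[k],2))
print(yaw(s))
```

```text
time 15.15
position [552.32 -24.38 113.53]
ft_force [-2.19  0.29  6.59]
torque [-0.07  0.42 -0.  ]
finger_gap 9.99
(np.float64(88.23792869202275), np.float64(0.023796589189803815))
```

Call:
{"fn": "move_arm", "kwargs": {
  "targets": [
    [0, 0, 0, 0.002, 0, 0, 0],
    [0, 0, 0, 0.002, 0, 0, 0],
    [0, 0, 0, 0.0015, 0, 0, 0],
    [0, 0, 0, 0.0015, 0, 0, 0],
    [0, 0, 0, 0.001, 0, 0, 0],
    [0, 0, 0, 0.001, 0, 0, 0],
    [0, 0, 0, 0.001, 0, 0, 0],
    [0, 0, 0, 0, 0, 0, 0],
    [0, 0, 0, 0, 0, 0, 0],
    [0, 0, 0, 0, 0, 0, 0]
  ],
  "force": 80
}}

```text
time: 16.4
position: [552.3, -24.4, 104.0]
tool_rot: [0.015, 1.0, -0.0, 0.0]
ft_force: [-2.0, -0.2, 9.6]
finger_gap: 10.1
```

Run:
```python
from h import *
sd=snapshot('side');sc=snapshot('scene')
s=read_state(); im=snapshot('wrist'); cv2.imwrite('pics/w10c.png',cv2.resize(im[190:350,210:360],None,fx=3.7,fy=3.7,interpolation=cv2.INTER_CUBIC))
for k in ['time','position','ft_force','torque','finger_gap']: print(k,np.round(s[k],2))
print(yaw(s))
a=cv2.resize(sd[150:230,245:325],None,fx=5,fy=5,interpolation=cv2.INTER_CUBIC)
b=cv2.resize(sc[170:250,220:300],None,fx=5,fy=5,interpolation=cv2.INTER_CUBIC)
cv2.imwrite('pics/ss10.png',np.hstack([a,b]))
```

```text
time 16.5
position [552.33 -24.4  103.99]
ft_force [-1.18 -0.41  9.81]
torque [-0.05  0.53  0.03]
finger_gap 10.05
(np.float64(88.23880117466999), np.float64(0.042491324413191214))
```

View pics/w10c.png

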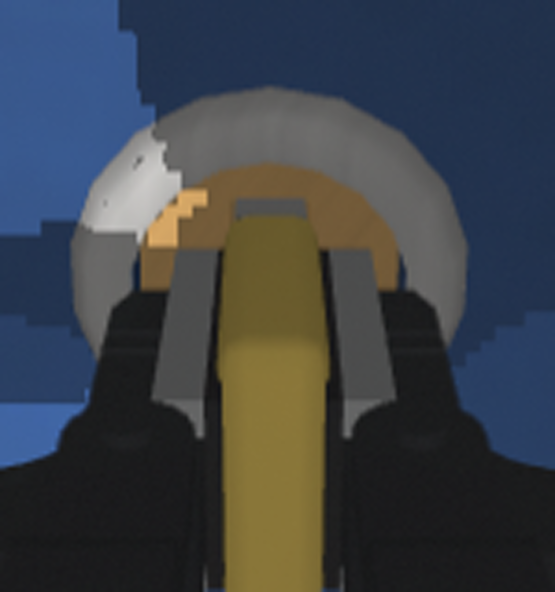

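View pics/ss10.png

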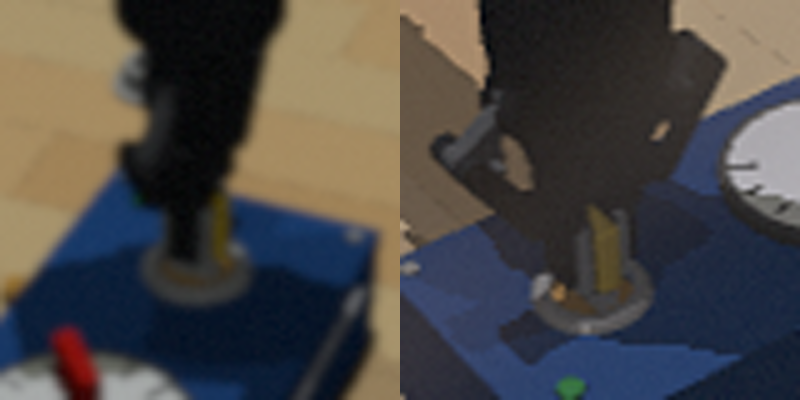

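Shoulder is close to or at the plug; push further to confirm the hard stop.

Call:
{"fn": "move_arm", "kwargs": {
  "targets": [
    [0, 0, 0, 0.0007, 0, 0, 0],
    [0, 0, 0, 0.0007, 0, 0, 0],
    [0, 0, 0, 0.0006, 0, 0, 0],
    [0, 0, 0, 0, 0, 0, 0],
    [0, 0, 0, 0, 0, 0, 0],
    [0, 0, 0, 0, 0, 0, 0],
    [0, 0, 0, 0, 0, 0, 0],
    [0, 0, 0, 0, 0, 0, 0],
    [0, 0, 0, 0, 0, 0, 0],
    [0, 0, 0, 0, 0, 0, 0]
  ],
  "force": 90
}}

```text
time: 17.8
position: [552.4, -24.3, 103.8]
tool_rot: [0.015, 1.0, -0.001, 0.001]
ft_force: [-5.2, 0.3, 24.2]
finger_gap: 10.0
```

Run:
```python
from h import *
s=read_state()
for k in ['time','position','ft_force','torque','finger_gap']: print(k,np.round(s[k],2))
```

```text
time 17.8
position [552.4  -24.35 103.76]
ft_force [-5.23  0.26 24.22]
torque [-0.12  1.38 -0.05]
finger_gap 9.97
```

2 mm of command gave only 0.2 mm and the force rose from 10 to 24 N: fully home, at the expected height (grip 29 mm above the shoulder, same as in the holder). Now turning clockwise with a lighter push.

Call:
{"fn": "move_arm", "kwargs": {
  "targets": [
    [0, 0, 0, -0.0012, 0, 0, 0],
    [0, 0, 0, 0, 0, 0, 0.05],
    [0, 0, 0, 0, 0, 0, 0.1],
    [0, 0, 0, 0, 0, 0, 0.12],
    [0, 0, 0, 0, 0, 0, 0.12],
    [0, 0, 0, 0, 0, 0, 0.12],
    [0, 0, 0, 0, 0, 0, 0.12],
    [0, 0, 0, 0, 0, 0, 0.12],
    [0, 0, 0, 0, 0, 0, 0.12],
    [0, 0, 0, 0, 0, 0, 0.12]
  ],
  "force": 90
}}

```text
time: 19.05
position: [553.0, -25.1, 103.9]
tool_rot: [0.49, 0.872, 0.0, 0.001]
ft_force: [-2.6, -2.3, 13.4]
finger_gap: 9.7
```

Run:
```python
from h import *
s=read_state()
for k in ['time','position','ft_force','torque','finger_gap','joints']: print(k,np.round(s[k],2))
print(yaw(s))
```

```text
time 19.05
position [552.97 -25.05 103.89]
ft_force [-2.62 -2.26 13.45]
torque [-0.27  0.65  0.1 ]
finger_gap 9.72
joints [ 0.02  0.81 -0.09  1.9   0.17  0.43  0.35]
(np.float64(31.278790153062484), np.float64(0.13715376658807898))
```

Call:
{"fn": "move_arm", "kwargs": {
  "targets": [
    [0, 0, 0, 0, 0, 0, 0.1],
    [0, 0, 0, 0, 0, 0, 0.1],
    [0, 0, 0, 0, 0, 0, 0.1],
    [0, 0, 0, 0, 0, 0, 0.1],
    [0, 0, 0, 0, 0, 0, 0.08],
    [0, 0, 0, 0, 0, 0, 0.05],
    [0, 0, 0, 0, 0, 0, 0.04],
    [0, 0, 0, 0, 0, 0, 0],
    [0, 0, 0, 0, 0, 0, 0],
    [0, 0, 0, 0, 0, 0, 0]
  ],
  "force": 90
}}

```text
time: 20.3
position: [552.5, -25.5, 103.9]
tool_rot: [0.714, 0.7, 0.0, 0.001]
ft_force: [-1.7, -1.8, 14.3]
finger_gap: 10.2
```

Run:
```python
from h import *
s=read_state()
for k in ['time','position','ft_force','torque','finger_gap','joints']: print(k,np.round(s[k],2))
y=yaw(s); print(y, np.radians(88.24-y[0]))
im=snapshot('wrist'); cv2.imwrite('pics/w11.png',im)
```

```text
time 20.3
position [552.47 -25.49 103.91]
ft_force [-1.72 -1.83 14.26]
torque [-0.37  0.71  0.09]
finger_gap 10.18
joints [-0.06  0.82  0.04  1.91 -0.06  0.42  0.  ]
(np.float64(-1.1760928712516778), np.float64(0.10315717072588516)) 1.5606052248723719
```

View pics/w11.png

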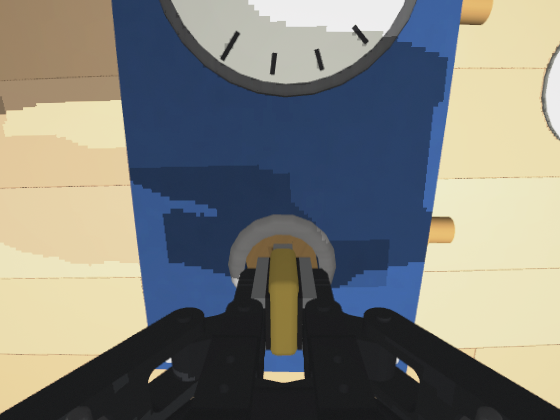

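The key is turned about 1.56 rad with torque still only spring-level (0.09 N m), so not against the stop yet. A bit more.

Call:
{"fn": "move_arm", "kwargs": {
  "targets": [
    [0, 0, 0, 0, 0, 0, 0.02],
    [0, 0, 0, 0, 0, 0, 0.02],
    [0, 0, 0, 0, 0, 0, 0.02],
    [0, 0, 0, 0, 0, 0, 0.02],
    [0, 0, 0, 0, 0, 0, 0.01],
    [0, 0, 0, 0, 0, 0, 0],
    [0, 0, 0, 0, 0, 0, 0],
    [0, 0, 0, 0, 0, 0, 0],
    [0, 0, 0, 0, 0, 0, 0],
    [0, 0, 0, 0, 0, 0, 0]
  ],
  "force": 90
}}

```text
time: 21.6
position: [552.4, -25.6, 103.9]
tool_rot: [0.745, 0.667, 0.0, 0.001]
ft_force: [-2.4, -1.0, 15.6]
finger_gap: 10.1
```

Run:
```python
from h import *
s=read_state()
for k in ['time','position','ft_force','torque','finger_gap','joints']: print(k,np.round(s[k],2))
y=yaw(s); print(y, np.radians(88.24-y[0]))
```

```text
time 21.6
position [552.39 -25.55 103.88]
ft_force [-2.4  -1.03 15.56]
torque [-0.41  0.67  0.1 ]
finger_gap 10.11
joints [-0.07  0.82  0.06  1.91 -0.1   0.42 -0.05]
(np.float64(-6.326049184199249), np.float64(0.0995081811902036)) 1.6504889188671745
```

Call:
{"fn": "move_arm", "kwargs": {
  "targets": [
    [0, 0, 0, 0, 0, 0, 0.02],
    [0, 0, 0, 0, 0, 0, 0.02],
    [0, 0, 0, 0, 0, 0, 0.01],
    [0, 0, 0, 0, 0, 0, 0],
    [0, 0, 0, 0, 0, 0, 0],
    [0, 0, 0, 0, 0, 0, 0],
    [0, 0, 0, 0, 0, 0, 0],
    [0, 0, 0, 0, 0, 0, 0],
    [0, 0, 0, 0, 0, 0, 0],
    [0, 0, 0, 0, 0, 0, 0]
  ],
  "force": 90
}}

```text
time: 22.85
position: [552.3, -25.5, 103.9]
tool_rot: [0.761, 0.648, -0.0, 0.001]
ft_force: [-3.3, -2.1, 15.7]
finger_gap: 9.9
```

Run:
```python
from h import *
sd=snapshot('side');sc=snapshot('scene')
s=read_state(); im=snapshot('wrist'); cv2.imwrite('pics/w12c.png',cv2.resize(im[190:380,190:380],None,fx=3.1,fy=3.1,interpolation=cv2.INTER_CUBIC))
for k in ['time','position','ft_force','torque','finger_gap','joints']: print(k,np.round(s[k],2))
y=yaw(s); print(y, np.radians(88.24-y[0]))
a=cv2.resize(sd[150:280,210:340],None,fx=3,fy=3,interpolation=cv2.INTER_CUBIC)
b=cv2.resize(sc[150:280,210:340],None,fx=3,fy=3,interpolation=cv2.INTER_CUBIC)
cv2.imwrite('pics/ss12.png',np.hstack([a,b]))
```

```text
time 22.95
position [552.36 -25.53 103.9 ]
ft_force [-3.41 -2.09 15.14]
torque [-0.42  0.73  0.25]
finger_gap 9.91
joints [-0.08  0.82  0.07  1.91 -0.12  0.42 -0.08]
(np.float64(-9.150226281552985), np.float64(0.09823601572050066)) 1.6997801078754136
```

View pics/w12c.png

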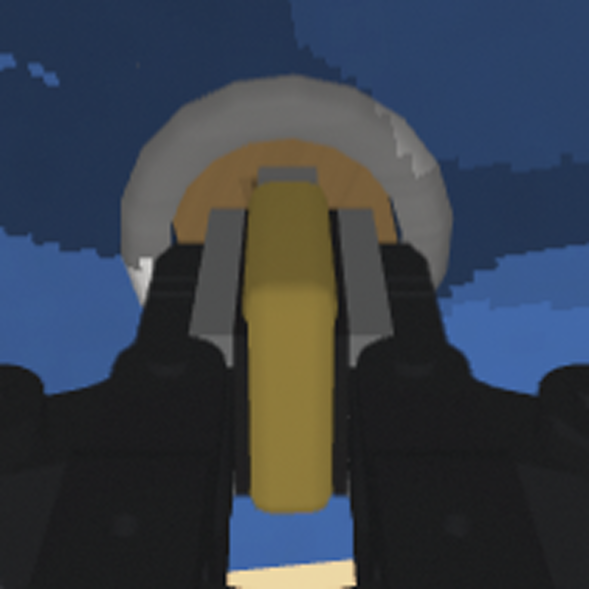

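View pics/ss12.png

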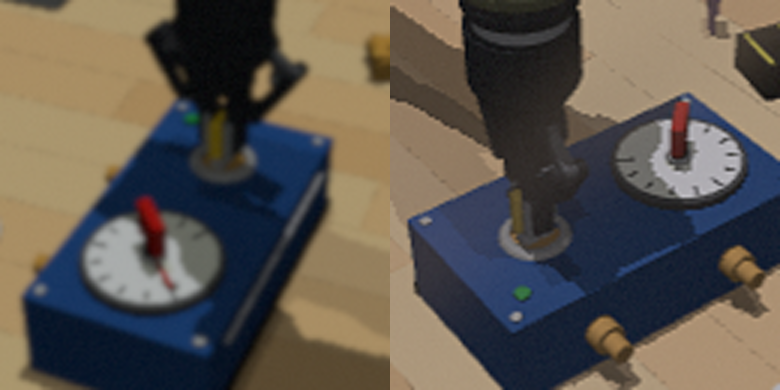

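Torque rose to 0.25 N m at 1.70 rad: the stop is reached; the pointer is still at zero in the side view (170,285). Seat it slightly firmer.

Call:
{"fn": "move_arm", "kwargs": {
  "targets": [
    [0, 0, 0, 0, 0, 0, 0.01],
    [0, 0, 0, 0, 0, 0, 0.01],
    [0, 0, 0, 0, 0, 0, 0.01],
    [0, 0, 0, 0, 0, 0, 0],
    [0, 0, 0, 0, 0, 0, 0],
    [0, 0, 0, 0, 0, 0, 0],
    [0, 0, 0, 0, 0, 0, 0],
    [0, 0, 0, 0, 0, 0, 0],
    [0, 0, 0, 0, 0, 0, 0],
    [0, 0, 0, 0, 0, 0, 0]
  ],
  "force": 90
}}

```text
time: 24.25
position: [552.4, -25.5, 103.9]
tool_rot: [0.771, 0.637, -0.0, 0.001]
ft_force: [-2.9, -1.6, 16.4]
finger_gap: 10.0
```

Run:
```python
from h import *
s=read_state()
for k in ['time','position','ft_force','torque','finger_gap','joints']: print(k,np.round(s[k],2))
y=yaw(s); print(y, np.radians(88.24-y[0]))
```

```text
time 24.25
position [552.36 -25.54 103.91]
ft_force [-2.87 -1.56 16.43]
torque [-0.52  0.68  0.47]
finger_gap 9.98
joints [-0.08  0.82  0.08  1.91 -0.13  0.42 -0.1 ]
(np.float64(-10.816637364955128), np.float64(0.10663585779439151)) 1.7288644679725067
```

Run:
```python
from cell import *
print(job_done()); s=read_state(); print(s['time'],s['torque'].round(2),s['position'].round(1),s['finger_gap'])
```

```text
the job is handed in; nothing more can be done
None
the job is handed in; nothing more can be done
```

The job is handed in at about 24 s, with the arm still gripping the key, turned to its stop and pressed lightly down. `job_done` gave no verdict, so the results below are my own last checks.

- **Reset knob:** I turned it counterclockwise until the torque rose to about 1.2 N m. The wrist picture showed the red pointer against the stop pin. Later side and wrist pictures showed it still there.
- **Key pushed home:** I took the yellow key from its striped holder and pushed it into the switch. At the end, 2 mm of commanded push moved it only about 0.2 mm while the force rose from 10 to 24 N. The tool height (103.8–104 mm) matched the fully-home position.
- **Key turned:** I turned it clockwise until it met the stop. The torque stayed at the spring's 0.1 N m up to 1.65 rad, then rose to 0.25 N m at 1.70 rad and 0.47 N m at 1.73 rad. The last readings were 90 N commanded grip, about 16 N of downward push and a 10 mm finger gap.

**Disagreements:**
- The stop came at 1.73 rad of tool turn, slightly past the suggested 1.6–1.7. I put that down to play in the slot and grip compliance.
- The slot position from two wrist views differed by about 3 mm. I settled it with a close picture just above the slot, which showed the key within about 1 mm.

The bench parts and the purple and turquoise look-alikes were not touched.

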